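# Sort the salvaged spares into the sample trays

## Task

Sort the loose amplifier spares on the bench into the three aluminium trays: each tray shows by the sample in its right-hand bay (seen from the robot) which kind belongs there - capacitors, control knobs or fuse cartons. Put the larger loose capacitor and the larger loose knob in the bay next to their samples and the smaller ones in the end bay farthest from the sample, put the carton in the bay next to its sample, all standing the way up they are now and flat on the bay floor. Leave the relay and the roll of tape where they lie.

Things in the scene. Friction and masses are not known exactly. Their poses are not given: they have to be found in the camera images.
- large_capacitor_mid (a point): the larger loose electrolytic capacitor standing upright, a black can 30 mm in diameter and 45 mm high with two small solder terminals on top (52 mm in all, 10 to 60 g); the point is on its axis half-way up the can, 22.5 mm above its underside; z up along the axis.
- small_capacitor_mid (a point): the smaller loose electrolytic capacitor standing upright, a blue can 22 mm in diameter and 36 mm high with two small solder terminals on top (44 mm in all, 10 to 60 g); the point is on its axis half-way up the can, 18 mm above its underside; z up along the axis.
- large_knob_mid (a point): larger loose round beige control knob lying on its flat underside, 38 mm in diameter and 20 mm high, about 30 g; the point is on its axis, 10 mm above its underside; z up.
- small_knob_mid (a point): smaller loose round beige control knob lying on its flat underside, 30 mm in diameter and 20 mm high, about 30 g; the point is on its axis, 10 mm above its underside; z up.
- fuse_carton_mid (a point): loose white cardboard carton of fuses with a red band, 30 (x) x 50 (y) x 18 mm high, about 30 g; the point is its centre, 9 mm above its underside; x along its short side, z up.
- capacitor_tray: fixed open aluminium tray, 76 (x) x 210 (y) x 9 mm; origin: centre of its underside, y along its length, z up. Floor 3 mm thick; 3 mm walls, 6 mm above the floor, part it into three bays in a row, each 70 (x) x 66 (y) mm inside, centres at y = -69, 0, +69 mm. The bay at y = -69 mm (right) holds the fixed sample, a blue capacitor 35 mm in diameter and 60 mm high; the middle bay is next to it, the end bay is y = +69 mm (left).
- knob_tray: fixed open aluminium tray, 76 (x) x 210 (y) x 9 mm; origin: centre of its underside, y along its length, z up. Floor 3 mm thick; 3 mm walls, 6 mm above the floor, part it into three bays in a row, each 70 (x) x 66 (y) mm inside, centres at y = -69, 0, +69 mm. The bay at y = -69 mm (right) holds the fixed sample, a knob 38 mm in diameter and 20 mm high; the middle bay is next to it, the end bay is y = +69 mm (left).
- fuse_tray: fixed open aluminium tray, 76 (x) x 210 (y) x 9 mm; origin: centre of its underside, y along its length, z up. Floor 3 mm thick; 3 mm walls, 6 mm above the floor, part it into three bays in a row, each 70 (x) x 66 (y) mm inside, centres at y = -69, 0, +69 mm. The bay at y = -69 mm (right) holds the fixed sample, a fuse carton 30 x 50 x 18 mm; the middle bay is next to it, the end bay is y = +69 mm (left).
- tape_roll_mid (a point): bystander, to be left alone: roll of black tape lying flat, 62 mm in diameter and 19 mm high; the point is its centre, 9.5 mm above the bench. Beyond it, at the left of the bench (world x over 0.50 m, y over 0.12 m), stands a fixed amplifier 0.30 m high: a part lying left of the roll is reached by passing in front of it, close to the base.
- relay_mid (a point): bystander, to be left alone: relay in a clear case, 22 (x) x 28 (y) x 30 mm high; the point is its centre, 15 mm above the bench. Right of it a fixed vice, 0.1 m high, stands at world x over 0.61 m, y -0.13 to -0.02 m.
Things that resemble listed ones, but are neither listed nor needed, are in the scene too. Leave any yellow look-alike of the part that bears large_capacitor_mid alone.

How it is judged:
By the outcome, as a careful person would: the job done as asked, in the order asked, and still so for the second after the job is handed in, with the robot touching nothing.
It also fails if it takes over 120 s, if anything falls off the work surface, if the arm or the gripper's body presses on something with over 40 N, if the wrist force passes 120 N, or if a joint passes its speed limit or range.

## Robot

A 6-joint arm with a two-finger parallel gripper is mounted at the origin on a cart in front of the work surface, level with it; the furniture and walls round the work are solid. World frame = base frame: x ahead of the robot, y to its left, z up, the work surface at z = 0. Lengths are in m, angles in rad, forces in N, time in s.
With the tool pointing down it reaches from about 0.4 to 0.925 m from the base axis. Payload 3.4 kg.
Tool frame: the origin (TCP) lies on the mounting face of the last link; the fingertips stand 173 mm ahead of it and the grasp point (between the pads) lies 155 mm ahead of it (bot.tip_reach is the z of the fingertips in the tool frame, in m); z points along the fingers, y is the line along which they close (so a half turn about z gives the same grasp; the last joint's range is limited). The gripper opens to 85 mm and grips with 20 to 120 N. Pads are 22 mm wide; open, the fingers measure 114 mm over their backs; the gripper's body (76 mm by 85 mm) begins 54 mm behind the grasp point. The pads swing forward as they close: fully open they stand 13 mm farther back than shut.
Start: joints at [-1.276, 0.307, 1.506, -0, 1.328, -0.073], TCP at [0.207, -0.537, 0.405] pointing down, gripper open.
Joint ranges: [-3.12, 3.12], [-1.05, 2.28], [0.14, 2.33], [-1.42, 4.57], [0.1, 2.73], [-2.68, 2.68]. Speed limits (rad/s): [2.57, 2.57, 3.14, 3.14, 3.14, 3.14].

## Interface

Orientations are given as a 3x3 rotation matrix whose columns are the frame's x, y, z axes.
In Python, from plant import bot gives the robot as it stands. The module is installed in compiled form; this text tells all that it offers.
- The arm moves only by the tool play_rows, never from a script. Its argument "motion" is a list of rows, each a list of 4 numbers: the shift along the tool's x, y, z in mm, then the turn about the tool's z in rad. In form: [[dx, dy, dz, spin], ...]. A call has 1 to 8 rows; each row shifts and turns the commanded pose from where the row before left it, along the tool's axes as they then stand; what a row does not reach is not made up. A row lasts 1/12 s, in which the tool goes at most 41.7 mm and 7.16 degrees, less where a joint would pass 70% of its speed; a pose out of reach is approached as far as the arm can. A call is refused whole if a number of a shift passes 41.7 or a number of a turn 0.125, either way. A call with a gripper value outside its range is refused whole. "hand" is the closure, from 0 (fully open) to 1 (shut), set as the call begins (left out, the last holds). The fingers move at their own pace and stop on an object; "grip_force" is the grip in N (left out, the last holds). Time passes only in rows, so rows that do not move let the fingers close. It gives the time, the measured TCP pose, the force, the opening and the grip force at its end, in the units of the state.
- bot.observe(): the state, without advancing time (a new reading comes with each control period).
- bot.get_image(name): name is "scene" or "top" or "wrist"; returns a dict with "frame" (480x640x3 uint8, red, green, blue), "z_map" (480x640 float32, m along the optical axis (not along the pixel's ray), 0 where there is no reading), "fx", "fy", "cx", "cy" (pixels), "camera_from_world" (4x4, takes a point from world to camera coordinates); the wrist camera has in their place "hand_eye" (4x4, takes a point from camera to tool coordinates, whose origin is the TCP and whose axes are the flange's). Camera axes: x right, y up, looking along -z (the intrinsics and any distortion apply to the point x, -y, -z); pixel columns grow to the right and rows downward; lengths in m; the calibration is good to about 2 mm. The wrist camera is an equidistant fisheye: a pixel r from the principal point sees the ray r / f radians off the axis. A picture is of the moment at which its call begins: read the wrist's pose just before it.
- bot.hand_in(): hands the job in; it is judged then, once.
The state is a dict: "time": time; "joint_positions": joint angles; "joint_vel": joint speeds; "joint_efforts": joint torques, N m; "tool_pos": TCP position; "orientation": TCP orientation; "contact_force": force on the tool from outside, world axes, zero at the start; "wrist_torque": the same for the moment, N m; "gripper_width": finger opening in m; "finger_force": force on a finger pad.
Only numpy, scipy, OpenCV 4.12 (cv2) and the standard library are available. Lean on these libraries where they do the work, as an engineer would, in place of code of your own. Each camera call takes 0.05 s, during which the arm holds its last target. There are 200 camera calls.

## Working session

There is one attempt and no reset: what is moved stays moved. The work goes in short steps, Python scripts to look and compute and a tool call to move; the robot and the scene stay as the last step left them, time stands still between calls to the robot, and variables do not carry over. Pictures are saved under pics/ and viewed, at most 14 in all, crops included, and the job is handed in when it is done.

Besides the shell and the picture viewer there is one more tool, called after "Call:" in YAML: its name, and indented under it one key for each argument. play_rows: Moves the arm, as the interface text tells. Its arguments: {"type":"object","properties":{"motion":{"type":"array","items":{"type":"array","items":{"type":"number"}}},"hand":{"type":"number"},"grip_force":{"type":"number"}},"required":["motion"]}

```bash
mkdir -p pics; cat > h.py <<'E'
import numpy as np, cv2
from plant import bot
def get(n):
    s=bot.observe(); d=bot.get_image(n); d['s']=s; return d
def world(d,zc=True):
    z=d['z_map'].astype(float); v,u=np.mgrid[0:480,0:640]
    P=np.stack([(u-d['cx'])/d['fx']*z,-(v-d['cy'])/d['fy']*z,-z,np.ones_like(z)],-1)
    W=P@np.linalg.inv(d['camera_from_world']).T
    W[z==0]=np.nan
    return W[...,:3]
E
python3 - <<'E'
from h import *
for n in('top','scene'):
    d=get(n); cv2.imwrite(f'pics/{n}0.png',d['frame'][...,::-1]); np.savez(f'{n}0.npz',W=world(d),**{k:v for k,v in d.items() if k!='s'})
    print(n,d['fx'],d['cx'],np.linalg.inv(d['camera_from_world']).round(3).tolist(), [k for k in d])
s=bot.observe();print(s['tool_pos'],s['orientation'],s['time'],s['gripper_width'])
E
```

```text
top 539.8957405036949 314.4179683906986 [[-0.043, 0.978, -0.205, 0.293], [-0.999, -0.043, 0.006, -0.006], [-0.003, 0.206, 0.979, 1.004], [0.0, 0.0, 0.0, 1.0]] ['frame', 'z_map', 'fx', 'fy', 'cx', 'cy', 'camera_from_world', 's']
scene 470.7533604411685 318.42712092035526 [[-0.87, 0.234, -0.434, 0.045], [-0.493, -0.373, 0.786, 0.804], [0.022, 0.898, 0.44, 0.504], [0.0, 0.0, 0.0, 1.0]] ['frame', 'z_map', 'fx', 'fy', 'cx', 'cy', 'camera_from_world', 's']
[ 0.20662699 -0.53625642  0.40389565] [[ 9.33127343e-01  3.59545659e-01 -5.29243147e-04]
 [ 3.59546023e-01 -9.33125709e-01  1.75164452e-03]
 [ 1.35945797e-04 -1.82479467e-03 -9.99998326e-01]] 0.1 0.08537672220381687
```

View pics/top0.png

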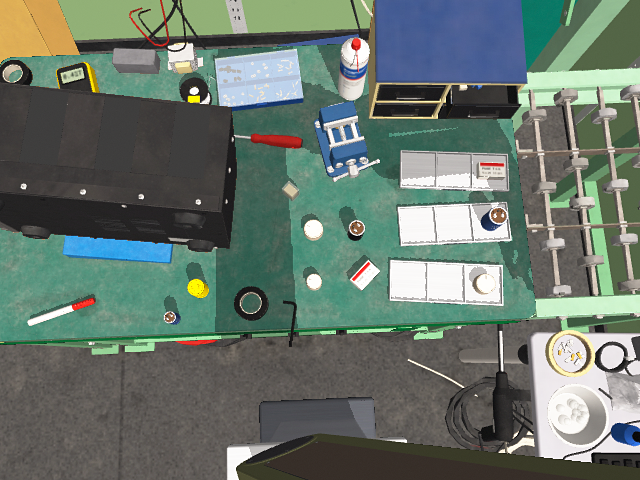

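View pics/scene0.png

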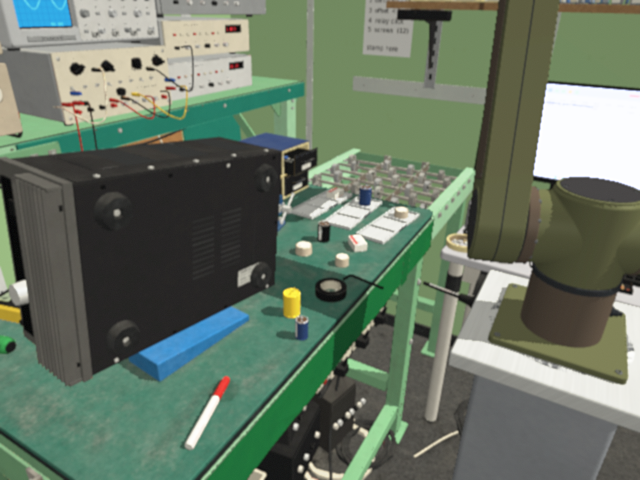

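The top view shows the small blue cap at (170,317), the yellow decoy (198,288), tape (250,303), relay (290,188), large knob (313,229), black cap (356,229), small knob (314,282) and carton (364,272). The trays run top to bottom: fuse (455,170), capacitor (455,224), knob (446,282).

```bash
python3 - <<'E'
from h import *
d=np.load('top0.npz'); W=d['W']
R={'smallcap':(170,317,14),'yellow':(198,288,16),'tape':(250,303,22),'relay':(290,188,14),'bigknob':(313,229,16),'bigcap':(356,229,16),'smallknob':(314,282,14),'carton':(364,272,20),'s_fuse':(491,170,18),'s_cap':(496,217,20),'s_knob':(485,284,18)}
for k,(u,v,r) in R.items():
    P=W[v-r:v+r+1,u-r:u+r+1].reshape(-1,3); P=P[np.isfinite(P[:,0])]
    zb=np.percentile(P[:,2],10); zt=np.percentile(P[:,2],97)
    T=P[(P[:,2]>max(zb+.009,zt-.012))].astype(np.float32)
    c,rad=cv2.minEnclosingCircle(T[:,:2].copy()); b=cv2.minAreaRect(T[:,:2].copy()*1000)
    print(k,'base %.4f top %.4f'%(zb,zt),'n',len(T),'circ',np.round(c,4),round(rad,4),'rect',np.round(b[0],1),np.round(b[1],1),round(b[2],1))
# trays: bright low saturation region
hsv=cv2.cvtColor(d['frame'],cv2.COLOR_RGB2HSV)
for k,(u,v) in {'fuse':(455,170),'cap':(455,224),'knob':(446,282)}.items():
    m=((hsv[...,1]<60)&(hsv[...,2]>110)).astype(np.uint8); 
    m[:, :380]=0; m[:,520:]=0; m[:v-28]=0; m[v+28:]=0
    P=W[m>0]; P=P[np.isfinite(P[:,0])&(P[:,2]<.03)].astype(np.float32)
    n,l,st,ce=cv2.connectedComponentsWithStats(m); 
    b=cv2.minAreaRect(P[:,:2].copy()*1000); print(k,len(P),b,'z',np.median(P[:,2]))
E
```

```text
smallcap base -0.0033 top 0.0372 n 138 circ [0.378  0.2512] 0.0114 rect [377.8 251.3] [21.8 20.7] 0.2
yellow base -0.0030 top 0.0463 n 237 circ [0.4284 0.203 ] 0.0152 rect [428.6 203. ] [29.1 29.4] 46.9
tape base -0.0027 top 0.0204 n 633 circ [0.3987 0.1088] 0.0314 rect [398.4 108.7] [61.8 60.1] 43.5
relay base -0.0028 top 0.0312 n 189 circ [0.6089 0.028 ] 0.0164 rect [609.4  28.6] [29.4 22.9] 48.5
bigknob base -0.0027 top 0.0217 n 296 circ [ 0.5328 -0.0116] 0.0185 rect [532.2 -11.4] [33.9 35. ] 88.2
bigcap base -0.0029 top 0.0463 n 222 circ [ 0.5254 -0.0905] 0.0156 rect [524.5 -90.2] [29.1 29.1] 81.8
smallknob base -0.0028 top 0.0214 n 197 circ [ 0.4331 -0.0081] 0.0145 rect [432.9  -8.1] [27.7 27. ] 87.6
carton base -0.0027 top 0.0195 n 450 circ [ 0.4409 -0.1028] 0.0284 rect [ 441.2 -102.7] [30.2 50. ] 44.5
s_fuse base 0.0001 top 0.0227 n 440 circ [ 0.6438 -0.3593] 0.0345 rect [ 643.5 -363.2] [58.1 51.4] 84.6
s_cap base -0.0016 top 0.0563 n 312 circ [ 0.5348 -0.3475] 0.0185 rect [ 534.3 -347.7] [35. 34.] 22.5
s_knob base 0.0005 top 0.0244 n 337 circ [ 0.4178 -0.3305] 0.0268 rect [ 420.2 -326.4] [35.9 49.2] 41.1
fuse 4068 ((750.7362060546875, -489.6954345703125), (175.82632446289062, 751.4898071289062), 28.986858367919922) z 0.0029602326
cap 4060 ((535.0278930664062, -264.9847412109375), (249.95814514160156, 108.86041259765625), 86.10405731201172) z 0.0027638385
knob 4817 ((424.9384765625, -262.82928466796875), (262.5555114746094, 104.46669006347656), 87.3557357788086) z 0.002884506
```

```bash
python3 - <<'E'
from h import *
d=np.load('top0.npz'); hsv=cv2.cvtColor(d['frame'],cv2.COLOR_RGB2HSV)
T=np.linalg.inv(d['camera_from_world'])
def ray(u,v,z):
    r=T[:3,:3]@np.array([(u-d['cx'])/d['fx'],-(v-d['cy'])/d['fy'],-1]); return T[:3,3]+r*(z-T[2,3])/r[2]
m=((hsv[...,1]<60)&(hsv[...,2]>120)).astype(np.uint8)
n,l,st,ce=cv2.connectedComponentsWithStats(m)
for k,(u,v) in {'fuse':(413,170),'cap':(413,224),'knob':(405,282)}.items():
    c=cv2.findContours((l==l[v,u]).astype(np.uint8),cv2.RETR_EXTERNAL,cv2.CHAIN_APPROX_NONE)[0]
    c=max(c,key=len)[:,0]
    P=np.array([ray(a,b,.006)[:2] for a,b in c],np.float32)*1000
    b=cv2.minAreaRect(P); print(k,np.round(b[0],1),np.round(b[1],1),round(b[2],2))
    P2=np.array([[ray(a,b_,.006)[0],ray(a,b_,.006)[1]] for a,b_ in c]); print(cv2.boundingRect(c))
E
```

```text
fuse [ 637.8 -288.5] [213.9  82.9] 85.41
(398, 150, 112, 44)
cap [ 534.1 -279.7] [ 79.3 211.4] 0.21
(397, 202, 115, 45)
knob [ 418.1 -253.7] [210.9  86.9] 85.32
(389, 260, 115, 50)
```

Call:
play_rows:
  motion:
    - [0, 0, 0, -0.12]
    - [0, 0, 0, -0.12]
    - [0, 0, 0, -0.12]
    - [0, 0, 0, -0.12]
    - [0, 0, 0, -0.12]
  hand: 0.1

```text
time: 0.52
tool_pos: [0.2066, -0.5363, 0.4041]
orientation: [[0.562, 0.827, -0.0], [0.827, -0.562, 0.001], [0.001, -0.001, -1.0]]
contact_force: [0.5, -0.7, 0.1]
gripper_width: 0.0769
finger_force: 0.0
```

Call:
play_rows:
  motion:
    - [0, 0, 0, -0.12]
    - [0, 0, 0, -0.12]
    - [0, 0, 0, -0.12]
    - [0, 0, 0, -0.12]
    - [0, 0, 0, -0.12]
    - [0, 0, 0, 0]

```text
time: 1.02
tool_pos: [0.2067, -0.5364, 0.4042]
orientation: [[0.0, 1.0, -0.0], [1.0, -0.0, 0.001], [0.001, -0.0, -1.0]]
contact_force: [-0.7, -0.4, -0.2]
gripper_width: 0.0771
finger_force: 0.0
```

Call:
play_rows:
  motion:
    - [28, 20, 0, 0]
    - [28, 20, 0, 0]
    - [28, 20, 0, 0]
    - [28, 20, 0, 0]
    - [28, 20, 0, 0]
    - [28, 20, 0, 0]
    - [28, 20, 0, 0]
    - [28, 20, 0, 0]

```text
time: 1.68
tool_pos: [0.3679, -0.3115, 0.4046]
orientation: [[0.007, 1.0, -0.0], [1.0, -0.007, 0.0], [0.0, -0.0, -1.0]]
contact_force: [0.3, -0.5, 0.6]
gripper_width: 0.0769
finger_force: 0.0
```

Call:
play_rows:
  motion:
    - [28, 20, 16, 0]
    - [28, 20, 16, 0]
    - [28, 20, 16, 0]
    - [28, 20, 16, 0]
    - [28, 20, 16, 0]
    - [28, 20, 16, 0]
    - [28, 20, 16, 0]
    - [0, 0, 0, 0]

```text
time: 2.35
tool_pos: [0.5099, -0.1131, 0.2898]
orientation: [[0.003, 1.0, -0.002], [1.0, -0.003, 0.004], [0.004, -0.002, -1.0]]
contact_force: [0.6, -0.1, 0.0]
gripper_width: 0.0771
finger_force: 0.0
```

```bash
python3 - <<'E'
from h import *
d=get('wrist'); cv2.imwrite('pics/w1.png',d['frame'][...,::-1]); print(d['s']['tool_pos'],d['fx'],d['cx'],d['cy'],d['hand_eye'].round(3).tolist(),d['s']['joint_positions'].round(2))
E
```

```text
[ 0.50985208 -0.11310789  0.28984561] 371.64829954431775 322.1942583259417 240.34513307350534 [[0.001, 0.945, 0.327, 0.085], [1.0, -0.001, 0.0, 0.001], [0.0, 0.327, -0.945, 0.031], [0.0, 0.0, 0.0, 1.0]] [-0.3   0.35  1.77  0.    1.02 -0.3 ]
```

View pics/w1.png

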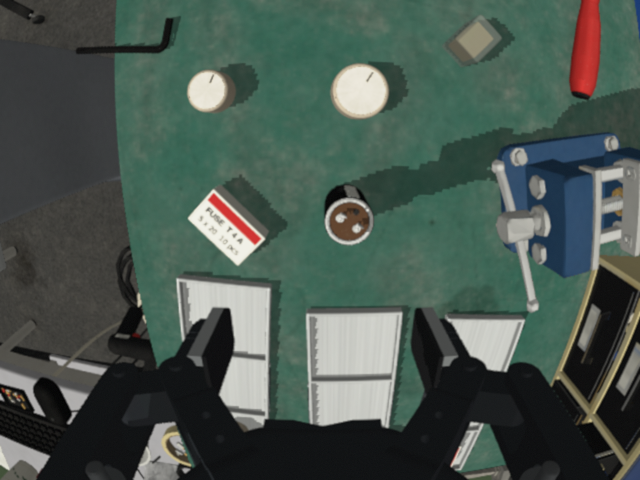

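The wrist view shows the black cap's top at (350,220), big knob (360,91), small knob (209,90), carton (228,225), and the left ends of the trays: knob corners (178,276)/(270,285), cap (307,311)/(403,308).

```bash
cat >> h.py <<'E'
def wray(d,u,v,z):
    a,b=u-d['cx'],v-d['cy']; r=np.hypot(a,b); th=r/d['fx']
    c=np.array([np.sin(th)*a/r,-np.sin(th)*b/r,-np.cos(th)]); H=d['hand_eye']; R=d['s']['orientation']
    o=R@H[:3,3]+d['s']['tool_pos']; w=R@H[:3,:3]@c
    return (o+w*(z-o[2])/w[2])[:2]*1000
E
python3 - <<'E'
from h import *
d=get('wrist')
for n,u,v,z in [('bigcap',350,220,.045),('bigknob',360,91,.02),('smallknob',209,90,.02),('carton',228,225,.018),('kt',178,276,.009),('kt',270,285,.009),('ct',307,311,.009),('ct',403,308,.009),('ft',443,317,.009),('ft',522,317,.009)]: print(n,wray(d,u,v,z).round(1))
print(d['s']['tool_pos'])
E
```

```text
bigcap [525.4 -91.5]
bigknob [532.6 -13.2]
smallknob [435.   -9.7]
carton [ 443.  -102.5]
kt [ 395.4 -146.5]
kt [ 469.1 -152.6]
ct [ 496.7 -174.9]
ct [ 571.9 -173.1]
ft [ 606.6 -182.8]
ft [ 683.2 -187.8]
[ 0.50877217 -0.11489756  0.29083396]
```

Call:
play_rows:
  motion:
    - [12, 8, 0, 0]
    - [12, 8, 0, 0]
    - [0, 0, 20, 0]
    - [0, 0, 25, 0]
    - [0, 0, 25, 0]
    - [0, 0, 20, 0]
    - [0, 0, 12, 0]
    - [0, 0, 0, 0]

```text
time: 3.12
tool_pos: [0.5224, -0.0947, 0.189]
orientation: [[0.006, 1.0, -0.005], [1.0, -0.006, 0.001], [0.001, -0.005, -1.0]]
contact_force: [-0.6, -0.2, -0.1]
gripper_width: 0.0766
finger_force: 0.0
```

Call:
play_rows:
  motion:
    - [0, 0, 0, 0]
    - [0, 0, 0, 0]
    - [0, 0, 0, 0]
    - [0, 0, 0, 0]
    - [0, 0, 0, 0]
    - [0, 0, 0, 0]
    - [0, 0, 0, 0]
    - [0, 0, 0, 0]
  hand: 1
  grip_force: 25

```text
time: 3.78
tool_pos: [0.5246, -0.0938, 0.1921]
orientation: [[0.003, 1.0, 0.002], [1.0, -0.003, -0.001], [-0.001, 0.002, -1.0]]
contact_force: [-1.2, -0.7, 5.7]
gripper_width: 0.0292
finger_force: 24.6
```

Call:
play_rows:
  motion:
    - [0, 0, -15, 0]
    - [0, 0, -20, 0]
    - [-20, 2, -10, 0]
    - [-33, 2, 0, 0]
    - [-35, 2, 0, 0]
    - [-35, 2, 0, 0]
    - [-35, 2, 0, 0]
    - [-30, 0, 0, 0]

```text
time: 4.45
tool_pos: [0.5338, -0.2837, 0.2363]
orientation: [[0.003, 1.0, 0.001], [1.0, -0.003, -0.001], [-0.001, 0.001, -1.0]]
contact_force: [0.2, -0.5, -0.6]
gripper_width: 0.0293
finger_force: 25.1
```

Call:
play_rows:
  motion:
    - [0, 0, 0, 0]
    - [0, 0, 0, 0]

```text
time: 4.62
tool_pos: [0.5334, -0.2833, 0.2359]
orientation: [[0.006, 1.0, 0.001], [1.0, -0.006, -0.0], [-0.0, 0.001, -1.0]]
contact_force: [-0.8, 0.4, 0.3]
gripper_width: 0.0294
finger_force: 25.1
```

Call:
play_rows:
  motion:
    - [4, 0, 14, 0]
    - [0, 0, 14, 0]
    - [0, 0, 6, 0]
    - [0, 0, 3, 0]
    - [0, 0, 2, 0]
    - [0, 0, 0, 0]
    - [0, 0, 0, 0]

```text
time: 5.2
tool_pos: [0.5338, -0.2773, 0.1972]
orientation: [[0.003, 1.0, 0.001], [1.0, -0.003, -0.0], [-0.0, 0.001, -1.0]]
contact_force: [0.5, 0.3, -0.0]
gripper_width: 0.0292
finger_force: 25.1
```

Call:
play_rows:
  motion:
    - [0, 0, 1, 0]
    - [0, 0, 1, 0]
    - [0, 0, 0, 0]
    - [0, 0, 0, 0]

```text
time: 5.53
tool_pos: [0.5338, -0.2777, 0.1951]
orientation: [[0.003, 1.0, 0.001], [1.0, -0.003, -0.0], [-0.0, 0.001, -1.0]]
contact_force: [0.8, 0.8, 1.2]
gripper_width: 0.0288
finger_force: 25.2
```

Call:
play_rows:
  motion:
    - [0, 0, 1, 0]
    - [0, 0, 0, 0]
    - [0, 0, 0, 0]

```text
time: 5.78
tool_pos: [0.5337, -0.2777, 0.1951]
orientation: [[0.003, 1.0, 0.001], [1.0, -0.003, -0.001], [-0.001, 0.001, -1.0]]
contact_force: [-1.2, 0.6, 8.4]
gripper_width: 0.0291
finger_force: 26.0
```

Call:
play_rows:
  motion:
    - [0, 0, 0, 0]
    - [0, 0, 0, 0]
    - [0, 0, 0, 0]
    - [0, 0, 0, 0]
  hand: 0.25

```text
time: 6.12
tool_pos: [0.5334, -0.2775, 0.1935]
orientation: [[0.003, 1.0, -0.0], [1.0, -0.003, 0.0], [0.0, -0.0, -1.0]]
contact_force: [-1.1, -0.9, -0.6]
gripper_width: 0.0645
finger_force: 0.0
```

Call:
play_rows:
  motion:
    - [0, 0, -5, 0]
    - [0, 0, -25, 0]
    - [0, 0, -25, 0]
    - [0, 0, -10, 0]
    - [30, 0, 0, 0]
    - [36, 0, 0, 0]
    - [36, 0, 0, 0]
    - [36, 0, 0, 0]

```text
time: 6.78
tool_pos: [0.5336, -0.1385, 0.2587]
orientation: [[0.004, 1.0, 0.0], [1.0, -0.004, -0.0], [0.0, 0.0, -1.0]]
contact_force: [0.7, 0.2, 0.4]
gripper_width: 0.0641
finger_force: 0.0
```

Call:
play_rows:
  motion:
    - [36, 0, 0, 0]
    - [36, 0, 0, 0]
    - [36, 0, 0, 0]
    - [18, 0, 0, 0]
    - [0, 0, 0, 0]
    - [0, 0, 0, 0]

```text
time: 7.28
tool_pos: [0.5342, -0.0126, 0.2586]
orientation: [[0.0, 1.0, -0.0], [1.0, -0.0, -0.0], [-0.0, -0.0, -1.0]]
contact_force: [0.5, -0.1, -0.1]
gripper_width: 0.064
finger_force: 0.0
```

Call:
play_rows:
  motion:
    - [0, 0, 20, 0]
    - [0, 0, 25, 0]
    - [0, 0, 20, 0]
    - [0, 0, 10, 0]
    - [0, 0, 4, 0]
    - [0, 0, 0, 0]

```text
time: 7.78
tool_pos: [0.5342, -0.0145, 0.1789]
orientation: [[0.004, 1.0, -0.002], [1.0, -0.004, -0.0], [-0.0, -0.002, -1.0]]
contact_force: [0.1, -0.2, 1.2]
gripper_width: 0.0641
finger_force: 0.0
```

Call:
play_rows:
  motion:
    - [0, 0, 0, 0]
    - [0, 0, 0, 0]
    - [0, 0, 0, 0]
    - [0, 0, 0, 0]
    - [0, 0, 0, 0]
    - [0, 0, 0, 0]
  hand: 1

```text
time: 8.28
tool_pos: [0.5349, -0.0137, 0.1809]
orientation: [[0.003, 1.0, 0.003], [1.0, -0.003, -0.001], [-0.001, 0.003, -1.0]]
contact_force: [0.0, -1.9, 6.0]
gripper_width: 0.0365
finger_force: 25.4
```

Call:
play_rows:
  motion:
    - [0, 0, -15, 0]
    - [0, 0, -25, 0]
    - [0, 0, -20, 0]
    - [0, 0, 0, 0]

```text
time: 8.62
tool_pos: [0.5358, -0.0135, 0.2434]
orientation: [[0.003, 1.0, 0.007], [1.0, -0.003, -0.001], [-0.001, 0.007, -1.0]]
contact_force: [1.4, -0.1, 0.8]
gripper_width: 0.0366
finger_force: 25.3
```

Call:
play_rows:
  motion:
    - [-22, -10, 0, 0]
    - [-30, -14, 0, 0]
    - [-32, -15, 0, 0]
    - [-32, -15, 0, 0]
    - [-32, -15, 0, 0]
    - [-32, -15, 0, 0]
    - [-32, -15, 0, 0]
    - [-28, -15, 0, 0]

```text
time: 9.28
tool_pos: [0.4186, -0.2547, 0.2394]
orientation: [[0.003, 1.0, 0.0], [1.0, -0.003, -0.0], [-0.0, 0.0, -1.0]]
contact_force: [1.9, 0.6, -0.7]
gripper_width: 0.0365
finger_force: 25.3
```

Call:
play_rows:
  motion:
    - [0, 0, 12, 0]
    - [0, 0, 20, 0]
    - [0, 0, 15, 0]
    - [0, 0, 6, 0]
    - [0, 0, 2, 0]
    - [0, 0, 0, 0]
    - [0, 0, 0, 0]

```text
time: 9.87
tool_pos: [0.4197, -0.253, 0.1848]
orientation: [[0.003, 1.0, 0.0], [1.0, -0.003, -0.0], [-0.0, 0.0, -1.0]]
contact_force: [0.8, -0.5, 0.3]
gripper_width: 0.0367
finger_force: 25.3
```

Call:
play_rows:
  motion:
    - [0, 0, 1, 0]
    - [0, 0, 0, 0]
    - [0, 0, 0, 0]

```text
time: 10.12
tool_pos: [0.4198, -0.2531, 0.1839]
orientation: [[0.003, 1.0, 0.001], [1.0, -0.003, -0.0], [-0.0, 0.001, -1.0]]
contact_force: [-0.1, -0.1, 0.8]
gripper_width: 0.0366
finger_force: 25.3
```

Call:
play_rows:
  motion:
    - [0, 0, 1, 0]
    - [0, 0, 0, 0]
    - [0, 0, 0, 0]

```text
time: 10.37
tool_pos: [0.4198, -0.2531, 0.1839]
orientation: [[0.003, 1.0, 0.001], [1.0, -0.003, -0.001], [-0.001, 0.001, -1.0]]
contact_force: [-1.8, 1.1, 10.6]
gripper_width: 0.0366
finger_force: 26.2
```

Call:
play_rows:
  motion:
    - [0, 0, 1, 0]
    - [0, 0, 0, 0]
    - [0, 0, 0, 0]

```text
time: 10.62
tool_pos: [0.4197, -0.2531, 0.1838]
orientation: [[0.003, 1.0, 0.002], [1.0, -0.003, -0.001], [-0.001, 0.002, -1.0]]
contact_force: [-2.6, 2.4, 20.1]
gripper_width: 0.0368
finger_force: 27.0
```

Call:
play_rows:
  motion:
    - [0, 0, -2, 0]
    - [0, 0, 0, 0]
    - [0, 0, 0, 0]
    - [0, 0, 0, 0]
    - [0, 0, 0, 0]
  hand: 0.25

```text
time: 11.03
tool_pos: [0.4195, -0.2532, 0.1834]
orientation: [[0.003, 1.0, -0.0], [1.0, -0.003, 0.0], [0.0, -0.0, -1.0]]
contact_force: [0.3, 0.6, -1.0]
gripper_width: 0.0641
finger_force: 0.0
```

Call:
play_rows:
  motion:
    - [0, 0, -5, 0]
    - [0, 0, -25, 0]
    - [0, 0, -30, 0]
    - [0, 0, -25, 0]
    - [30, 4, 0, 0]
    - [36, 4, 0, 0]
    - [36, 4, 0, 0]
    - [36, 4, 0, 0]

```text
time: 11.7
tool_pos: [0.4358, -0.1142, 0.2692]
orientation: [[0.005, 1.0, 0.001], [1.0, -0.005, -0.0], [-0.0, 0.001, -1.0]]
contact_force: [0.3, 1.5, -0.3]
gripper_width: 0.064
finger_force: 0.0
```

Call:
play_rows:
  motion:
    - [36, 4, 0, 0]
    - [36, 4, 0, 0]
    - [36, 4, 0, 0]
    - [36, -10, 0, 0]
    - [36, -10, 0, 0]
    - [36, -10, 0, 0]
    - [36, -10, 0, 0]
    - [0, 0, 0, 0]

```text
time: 12.37
tool_pos: [0.4066, 0.1416, 0.2688]
orientation: [[-0.003, 1.0, -0.001], [1.0, 0.003, 0.002], [0.002, -0.001, -1.0]]
contact_force: [0.4, -0.4, -0.8]
gripper_width: 0.0642
finger_force: 0.0
```

```bash
python3 - <<'E'
from h import *
d=get('wrist'); cv2.imwrite('pics/w2.png',d['frame'][...,::-1]); print(d['s']['tool_pos'],d['s']['joint_positions'].round(2),d['s']['time'])
E
```

```text
[0.40660977 0.14157372 0.26882477] [0.24 0.27 1.98 0.   0.89 0.23] 12.3667
```

View pics/w2.png

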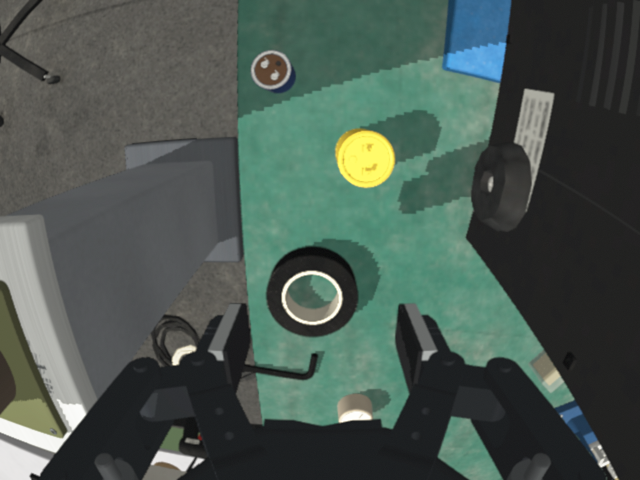

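The blue cap's top is at (271,70), with the yellow decoy at (365,157). Nothing obstructs the way in.

```bash
python3 - <<'E'
from h import *
d=get('wrist'); print(wray(d,271,70,.036),wray(d,365,157,.045),d['s']['tool_pos'])
E
```

```text
[380.30966522 250.1387619 ] [430.0660775  203.36355847] [0.40746804 0.13962715 0.26884635]
```

Call:
play_rows:
  motion:
    - [30, -8, 0, 0]
    - [30, -8, 0, 0]
    - [30, -8, 0, 0]
    - [16, -4, 0, 0]
    - [0, 0, 0, -0.115]
    - [0, 0, 0, -0.115]
    - [0, 0, 0, -0.115]
    - [0, 0, 0, -0.115]

```text
time: 13.13
tool_pos: [0.3819, 0.2417, 0.2687]
orientation: [[-0.445, 0.896, 0.0], [0.896, 0.445, -0.0], [-0.0, -0.0, -1.0]]
contact_force: [0.2, 0.5, 0.9]
gripper_width: 0.0642
finger_force: 0.0
```

Call:
play_rows:
  motion:
    - [0, 0, 0, -0.115]
    - [0, 0, 0, -0.115]
    - [0, 0, 0, -0.115]
    - [0, 0, 0, 0]
    - [0, 0, 0, 0]

```text
time: 13.55
tool_pos: [0.3818, 0.2418, 0.2687]
orientation: [[-0.715, 0.699, 0.0], [0.699, 0.715, -0.0], [-0.0, -0.0, -1.0]]
contact_force: [1.0, 0.3, 0.3]
gripper_width: 0.064
finger_force: 0.0
```

Call:
play_rows:
  motion:
    - [8, 4, 0, 0]
    - [0, 0, 20, 0]
    - [0, 0, 25, 0]
    - [0, 0, 25, 0]
    - [0, 0, 10, 0]
    - [0, 0, 4, 0]
    - [0, 0, 0, 0]

```text
time: 14.13
tool_pos: [0.3779, 0.2514, 0.1838]
orientation: [[-0.718, 0.696, -0.002], [0.696, 0.718, -0.001], [0.001, -0.002, -1.0]]
contact_force: [0.4, -0.6, -0.8]
gripper_width: 0.064
finger_force: 0.0
```

Call:
play_rows:
  motion:
    - [0, 0, 0, 0]
    - [0, 0, 0, 0]
    - [0, 0, 0, 0]
    - [0, 0, 0, 0]
    - [0, 0, 0, 0]
    - [0, 0, 0, 0]
    - [0, 0, 0, 0]
  hand: 1

```text
time: 14.72
tool_pos: [0.3785, 0.2516, 0.1856]
orientation: [[-0.719, 0.695, 0.002], [0.695, 0.719, 0.001], [-0.001, 0.002, -1.0]]
contact_force: [-0.3, 0.1, 6.4]
gripper_width: 0.0212
finger_force: 24.5
```

Call:
play_rows:
  motion:
    - [0, 0, -15, 0]
    - [0, 0, -30, 0]
    - [0, 0, -30, 0]
    - [0, 0, -20, 0]
    - [0, 0, 0, 0]

```text
time: 15.13
tool_pos: [0.3795, 0.2521, 0.2837]
orientation: [[-0.719, 0.695, 0.008], [0.695, 0.719, 0.004], [-0.003, 0.008, -1.0]]
contact_force: [0.4, -0.4, -0.0]
gripper_width: 0.0209
finger_force: 24.7
```

Call:
play_rows:
  motion:
    - [0, 0, 0, 0.115]
    - [0, 0, 0, 0.115]
    - [0, 0, 0, 0.115]
    - [0, 0, 0, 0.115]
    - [0, 0, 0, 0.115]
    - [0, 0, 0, 0.115]
    - [0, 0, 0, 0.112]
    - [0, 0, 0, 0]

```text
time: 15.8
tool_pos: [0.3777, 0.2511, 0.2791]
orientation: [[0.003, 1.0, -0.001], [1.0, -0.003, -0.001], [-0.001, -0.001, -1.0]]
contact_force: [0.0, 0.1, -0.5]
gripper_width: 0.0211
finger_force: 24.7
```

Call:
play_rows:
  motion:
    - [-25, 7, 0, 0]
    - [-33, 9, 0, 0]
    - [-34, 9, 0, 0]
    - [-34, 9, 0, 0]
    - [-34, 9, 0, 0]
    - [-34, 9, 0, 0]
    - [-34, 9, 0, 0]
    - [-33, 12, 0, 0]

```text
time: 16.47
tool_pos: [0.4504, -0.0113, 0.2793]
orientation: [[-0.003, 1.0, -0.001], [1.0, 0.003, 0.0], [0.0, -0.001, -1.0]]
contact_force: [0.9, 1.2, -0.5]
gripper_width: 0.021
finger_force: 24.7
```

Call:
play_rows:
  motion:
    - [-34, 14, 0, 0]
    - [-34, 14, 0, 0]
    - [-34, 14, 0, 0]
    - [-34, 14, 0, 0]
    - [-34, 14, 0, 0]
    - [-25, 10, 0, 0]
    - [0, 0, 0, 0]
    - [0, 0, 0, 0]

```text
time: 17.13
tool_pos: [0.5313, -0.2061, 0.2789]
orientation: [[0.0, 1.0, -0.001], [1.0, -0.0, 0.0], [0.0, -0.001, -1.0]]
contact_force: [0.4, 0.8, 0.0]
gripper_width: 0.0209
finger_force: 24.7
```

Call:
play_rows:
  motion:
    - [-5, 2, 18, 0]
    - [0, 0, 25, 0]
    - [0, 0, 25, 0]
    - [0, 0, 14, 0]
    - [0, 0, 6, 0]
    - [0, 0, 2, 0]
    - [0, 0, 0, 0]
    - [0, 0, 0, 0]

```text
time: 17.8
tool_pos: [0.533, -0.2088, 0.1902]
orientation: [[-0.002, 1.0, 0.0], [1.0, 0.002, -0.0], [-0.0, 0.0, -1.0]]
contact_force: [-0.4, -0.7, 0.2]
gripper_width: 0.021
finger_force: 24.7
```

Call:
play_rows:
  motion:
    - [0, 0, 1, 0]
    - [0, 0, 0, 0]
    - [0, 0, 0, 0]

```text
time: 18.05
tool_pos: [0.5333, -0.2096, 0.1892]
orientation: [[-0.0, 1.0, 0.001], [1.0, 0.0, -0.0], [-0.0, 0.001, -1.0]]
contact_force: [-1.4, -0.3, -0.8]
gripper_width: 0.0208
finger_force: 24.7
```

Call:
play_rows:
  motion:
    - [0, 0, 1, 0]
    - [0, 0, 0, 0]
    - [0, 0, 0, 0]

```text
time: 18.3
tool_pos: [0.5333, -0.2097, 0.1887]
orientation: [[0.0, 1.0, 0.001], [1.0, -0.0, -0.0], [-0.0, 0.001, -1.0]]
contact_force: [-0.3, 1.1, 5.5]
gripper_width: 0.021
finger_force: 25.3
```

Call:
play_rows:
  motion:
    - [0, 0, 0, 0]
    - [0, 0, 0, 0]
    - [0, 0, 0, 0]
    - [0, 0, 0, 0]
    - [0, 0, 0, 0]
  hand: 0.25

```text
time: 18.72
tool_pos: [0.533, -0.2096, 0.1875]
orientation: [[0.0, 1.0, -0.0], [1.0, -0.0, 0.0], [0.0, -0.0, -1.0]]
contact_force: [-0.6, -0.7, -0.4]
gripper_width: 0.0639
finger_force: 0.0
```

Call:
play_rows:
  motion:
    - [0, 0, -5, 0]
    - [0, 0, -20, 0]
    - [0, 0, -30, 0]
    - [0, 0, -15, 0]
    - [30, -15, 0, 0]
    - [34, -17, 0, 0]
    - [34, -17, 0, 0]
    - [34, -17, 0, 0]

```text
time: 19.38
tool_pos: [0.4663, -0.0767, 0.2582]
orientation: [[0.001, 1.0, 0.001], [1.0, -0.001, -0.0], [-0.0, 0.001, -1.0]]
contact_force: [-0.0, 1.1, 0.1]
gripper_width: 0.0641
finger_force: 0.0
```

Call:
play_rows:
  motion:
    - [34, -17, 0, 0]
    - [33, -16, 0, 0]
    - [0, 0, 0, 0]
    - [0, 0, 0, 0]

```text
time: 19.72
tool_pos: [0.4328, -0.0091, 0.258]
orientation: [[-0.004, 1.0, -0.001], [1.0, 0.004, 0.0], [0.0, -0.001, -1.0]]
contact_force: [0.4, -0.3, 0.8]
gripper_width: 0.0639
finger_force: 0.0
```

Call:
play_rows:
  motion:
    - [0, 1, 20, 0]
    - [0, 0, 25, 0]
    - [0, 0, 20, 0]
    - [0, 0, 10, 0]
    - [0, 0, 4, 0]
    - [0, 0, 0, 0]

```text
time: 20.22
tool_pos: [0.4358, -0.0116, 0.1779]
orientation: [[0.001, 1.0, -0.001], [1.0, -0.001, -0.0], [-0.0, -0.001, -1.0]]
contact_force: [-1.0, 0.2, -0.9]
gripper_width: 0.0641
finger_force: 0.0
```

Call:
play_rows:
  motion:
    - [0, 0, 0, 0]
    - [0, 0, 0, 0]
    - [0, 0, 0, 0]
    - [0, 0, 0, 0]
    - [0, 0, 0, 0]
    - [0, 0, 0, 0]
  hand: 1

```text
time: 20.72
tool_pos: [0.4357, -0.0109, 0.1796]
orientation: [[-0.0, 1.0, 0.002], [1.0, 0.0, -0.001], [-0.001, 0.002, -1.0]]
contact_force: [0.3, -2.8, 6.6]
gripper_width: 0.0287
finger_force: 24.8
```

Call:
play_rows:
  motion:
    - [0, 0, -15, 0]
    - [0, 0, -25, 0]
    - [0, 0, -20, 0]
    - [0, 0, 0, 0]

```text
time: 21.05
tool_pos: [0.4364, -0.0106, 0.2418]
orientation: [[-0.0, 1.0, 0.007], [1.0, 0.0, -0.001], [-0.001, 0.007, -1.0]]
contact_force: [0.3, -0.4, -1.1]
gripper_width: 0.0282
finger_force: 24.9
```

Call:
play_rows:
  motion:
    - [-22, -1, 0, 0]
    - [-30, -1, 0, 0]
    - [-33, -1, 0, 0]
    - [-33, -1, 0, 0]
    - [-33, -1, 0, 0]
    - [-25, -1, 0, 0]
    - [0, 0, 0, 0]
    - [0, 0, 0, 0]

```text
time: 21.72
tool_pos: [0.4289, -0.1877, 0.2382]
orientation: [[0.003, 1.0, -0.0], [1.0, -0.003, 0.0], [0.0, -0.0, -1.0]]
contact_force: [0.7, 0.1, 0.0]
gripper_width: 0.029
finger_force: 24.9
```

Call:
play_rows:
  motion:
    - [2, 0, 14, 0]
    - [0, 0, 20, 0]
    - [0, 0, 12, 0]
    - [0, 0, 5, 0]
    - [0, 0, 2, 0]
    - [0, 0, 0, 0]
    - [0, 0, 0, 0]

```text
time: 22.3
tool_pos: [0.4293, -0.1842, 0.186]
orientation: [[-0.001, 1.0, 0.0], [1.0, 0.001, -0.0], [-0.0, 0.0, -1.0]]
contact_force: [0.4, 0.0, -0.8]
gripper_width: 0.0284
finger_force: 24.9
```

Call:
play_rows:
  motion:
    - [0, 0, 1, 0]
    - [0, 0, 0, 0]
    - [0, 0, 0, 0]

```text
time: 22.55
tool_pos: [0.4293, -0.1847, 0.1852]
orientation: [[0.0, 1.0, 0.001], [1.0, -0.0, -0.001], [-0.001, 0.001, -1.0]]
contact_force: [0.5, 0.2, -0.2]
gripper_width: 0.0287
finger_force: 24.9
```

Call:
play_rows:
  motion:
    - [0, 0, 1, 0]
    - [0, 0, 0, 0]
    - [0, 0, 0, 0]

```text
time: 22.8
tool_pos: [0.429, -0.1847, 0.1838]
orientation: [[0.0, 1.0, 0.0], [1.0, -0.0, -0.0], [-0.0, 0.0, -1.0]]
contact_force: [0.7, 0.3, 0.1]
gripper_width: 0.0287
finger_force: 24.9
```

Call:
play_rows:
  motion:
    - [0, 0, 1, 0]
    - [0, 0, 0, 0]
    - [0, 0, 0, 0]

```text
time: 23.05
tool_pos: [0.4291, -0.1847, 0.1827]
orientation: [[0.0, 1.0, 0.0], [1.0, -0.0, -0.0], [-0.0, 0.0, -1.0]]
contact_force: [-0.1, -0.6, -0.4]
gripper_width: 0.0287
finger_force: 25.0
```

Call:
play_rows:
  motion:
    - [0, 0, 0.5, 0]
    - [0, 0, 0, 0]
    - [0, 0, 0, 0]

```text
time: 23.3
tool_pos: [0.4291, -0.1847, 0.1826]
orientation: [[-0.0, 1.0, 0.0], [1.0, 0.0, -0.0], [-0.0, 0.0, -1.0]]
contact_force: [-1.5, -0.3, 5.9]
gripper_width: 0.0283
finger_force: 25.4
```

Call:
play_rows:
  motion:
    - [0, 0, 0, 0]
    - [0, 0, 0, 0]
    - [0, 0, 0, 0]
    - [0, 0, 0, 0]
    - [0, 0, 0, 0]
  hand: 0.25

```text
time: 23.72
tool_pos: [0.4291, -0.1846, 0.1821]
orientation: [[-0.0, 1.0, -0.0], [1.0, 0.0, 0.0], [0.0, -0.0, -1.0]]
contact_force: [-0.2, -0.3, 0.5]
gripper_width: 0.0641
finger_force: 0.0
```

Call:
play_rows:
  motion:
    - [0, 0, -5, 0]
    - [0, 0, -20, 0]
    - [0, 0, -25, 0]
    - [0, 0, -20, 0]
    - [25, 4, 0, 0]
    - [30, 5, 0, 0]
    - [27, 4, 0, 0]
    - [0, 0, 0, -0.11]

```text
time: 24.38
tool_pos: [0.4417, -0.0993, 0.2527]
orientation: [[-0.112, 0.994, -0.0], [0.994, 0.112, 0.002], [0.002, -0.0, -1.0]]
contact_force: [-0.7, -0.1, -0.3]
gripper_width: 0.064
finger_force: 0.0
```

Call:
play_rows:
  motion:
    - [0, 0, 0, -0.11]
    - [0, 0, 0, -0.11]
    - [0, 0, 0, -0.11]
    - [0, 0, 0, -0.11]
    - [0, 0, 0, -0.11]
    - [0, 0, 0, -0.115]
    - [0, 0, 0, 0]
    - [0, 0, 0, 0]

```text
time: 25.05
tool_pos: [0.442, -0.1026, 0.2524]
orientation: [[-0.697, 0.717, 0.0], [0.717, 0.697, -0.0], [-0.0, 0.0, -1.0]]
contact_force: [-0.1, -0.3, -0.1]
gripper_width: 0.0638
finger_force: 0.0
```

```bash
python3 - <<'E'
from h import *
d=get('wrist'); cv2.imwrite('pics/w3.png',d['frame'][...,::-1]); print(d['s']['tool_pos'])
E
```

```text
[ 0.44202465 -0.10261104  0.25241784]
```

View pics/w3.png

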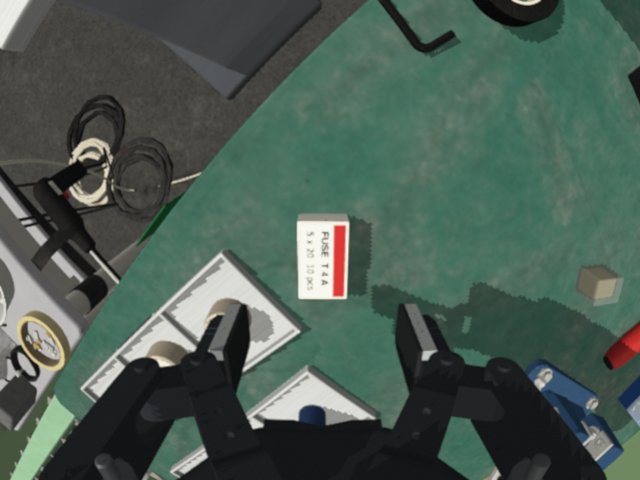

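The carton is square to the fingers and centred at (323,257). I'll narrow the opening to stay clear of the knob tray, then descend.

Call:
play_rows:
  motion:
    - [0, 0, 15, 0]
    - [0, 0, 20, 0]
    - [0, 0, 20, 0]
    - [0, 0, 12, 0]
    - [0, 0, 6, 0]
    - [0, 0, 1, 0]
    - [0, 0, 0, 0]
  hand: 0.42

```text
time: 25.68
tool_pos: [0.4422, -0.1027, 0.1781]
orientation: [[-0.699, 0.715, -0.0], [0.715, 0.699, 0.0], [0.0, -0.0, -1.0]]
contact_force: [0.3, 0.5, 0.5]
gripper_width: 0.0495
finger_force: 0.0
```

Call:
play_rows:
  motion:
    - [0, 0, 0, 0]
    - [0, 0, 0, 0]
    - [0, 0, 0, 0]
    - [0, 0, 0, 0]
    - [0, 0, 0, 0]
    - [0, 0, 0, 0]
  hand: 1

```text
time: 26.18
tool_pos: [0.4425, -0.1028, 0.179]
orientation: [[-0.7, 0.715, 0.002], [0.715, 0.7, -0.001], [-0.002, 0.001, -1.0]]
contact_force: [-0.6, -0.3, 6.3]
gripper_width: 0.0293
finger_force: 25.6
```

Call:
play_rows:
  motion:
    - [0, 0, -15, 0]
    - [0, 0, -30, 0]
    - [0, 0, -30, 0]
    - [0, 0, -20, 0]
    - [0, 0, 0, 0.12]
    - [0, 0, 0, 0.12]
    - [0, 0, 0, 0.12]
    - [0, 0, 0, 0.12]

```text
time: 26.85
tool_pos: [0.4418, -0.1025, 0.2736]
orientation: [[-0.285, 0.959, 0.001], [0.959, 0.285, -0.0], [-0.0, 0.0, -1.0]]
contact_force: [-0.2, 0.3, -0.6]
gripper_width: 0.0293
finger_force: 24.8
```

Call:
play_rows:
  motion:
    - [0, 0, 0, 0.12]
    - [0, 0, 0, 0.12]
    - [0, 0, 0, 0.12]
    - [0, 0, 0, 0]
    - [0, 0, 0, 0]

```text
time: 27.27
tool_pos: [0.4419, -0.1026, 0.2732]
orientation: [[0.062, 0.998, -0.0], [0.998, -0.062, 0.0], [0.0, -0.0, -1.0]]
contact_force: [0.6, -1.0, -0.9]
gripper_width: 0.0296
finger_force: 24.9
```

Call:
play_rows:
  motion:
    - [-14, 17, 0, 0]
    - [-20, 24, 0, 0]
    - [-24, 28, 0, 0]
    - [-24, 28, 0, 0]
    - [-24, 28, 0, 0]
    - [-24, 28, 0, 0]
    - [-24, 28, 0, 0]
    - [-20, 25, 0, 0]

```text
time: 27.93
tool_pos: [0.6377, -0.2916, 0.2729]
orientation: [[0.062, 0.998, 0.0], [0.998, -0.062, -0.0], [-0.0, 0.0, -1.0]]
contact_force: [1.0, 0.6, -0.8]
gripper_width: 0.0295
finger_force: 24.9
```

Call:
play_rows:
  motion:
    - [0, 0, 0, 0]
    - [0, 0, 0, 0]
    - [0, 0, 0, 0]

```text
time: 28.18
tool_pos: [0.6356, -0.2893, 0.2723]
orientation: [[0.063, 0.998, -0.002], [0.998, -0.063, 0.001], [0.001, -0.002, -1.0]]
contact_force: [0.9, -0.5, -0.8]
gripper_width: 0.0293
finger_force: 24.9
```

Call:
play_rows:
  motion:
    - [0, 1, 18, 0]
    - [0, 0, 25, 0]
    - [0, 0, 25, 0]
    - [0, 0, 13, 0]
    - [0, 0, 5, 0]
    - [0, 0, 2, 0]
    - [0, 0, 0, 0]
    - [0, 0, 0, 0]

```text
time: 28.85
tool_pos: [0.6379, -0.2898, 0.1866]
orientation: [[0.065, 0.998, 0.002], [0.998, -0.065, -0.001], [-0.001, 0.002, -1.0]]
contact_force: [0.1, 0.6, -0.4]
gripper_width: 0.0292
finger_force: 24.9
```

Call:
play_rows:
  motion:
    - [0, 0, 1, 0]
    - [0, 0, 0, 0]
    - [0, 0, 0, 0]

```text
time: 29.1
tool_pos: [0.6376, -0.2899, 0.1852]
orientation: [[0.065, 0.998, 0.001], [0.998, -0.065, -0.001], [-0.001, 0.001, -1.0]]
contact_force: [-0.3, -0.4, 0.2]
gripper_width: 0.0296
finger_force: 24.9
```

Call:
play_rows:
  motion:
    - [0, 0, 1, 0]
    - [0, 0, 0, 0]
    - [0, 0, 0, 0]

```text
time: 29.35
tool_pos: [0.6373, -0.2897, 0.1832]
orientation: [[0.065, 0.998, -0.0], [0.998, -0.065, 0.0], [0.0, -0.0, -1.0]]
contact_force: [-0.5, 0.1, -0.2]
gripper_width: 0.0294
finger_force: 24.9
```

Call:
play_rows:
  motion:
    - [0, 0, 1, 0]
    - [0, 0, 0, 0]
    - [0, 0, 0, 0]

```text
time: 29.6
tool_pos: [0.6374, -0.2898, 0.1822]
orientation: [[0.065, 0.998, 0.0], [0.998, -0.065, -0.0], [-0.0, 0.0, -1.0]]
contact_force: [-0.4, 0.4, 0.4]
gripper_width: 0.0291
finger_force: 24.9
```

Call:
play_rows:
  motion:
    - [0, 0, 0.5, 0]
    - [0, 0, 0, 0]
    - [0, 0, 0, 0]

```text
time: 29.85
tool_pos: [0.6374, -0.2897, 0.1821]
orientation: [[0.065, 0.998, 0.0], [0.998, -0.065, -0.0], [-0.0, 0.0, -1.0]]
contact_force: [-1.2, 0.8, 5.0]
gripper_width: 0.0294
finger_force: 25.4
```

Call:
play_rows:
  motion:
    - [0, 0, 0, 0]
    - [0, 0, 0, 0]
    - [0, 0, 0, 0]
    - [0, 0, 0, 0]
    - [0, 0, 0, 0]
  hand: 0.3

```text
time: 30.27
tool_pos: [0.6373, -0.2897, 0.1814]
orientation: [[0.065, 0.998, -0.0], [0.998, -0.065, 0.0], [0.0, -0.0, -1.0]]
contact_force: [-0.4, -0.6, -0.6]
gripper_width: 0.0596
finger_force: 0.0
```

Call:
play_rows:
  motion:
    - [0, 0, -5, 0]
    - [0, 0, -20, 0]
    - [0, 0, -30, 0]
    - [0, 0, -30, 0]
    - [0, 0, -30, 0]
    - [0, 0, -20, 0]
    - [25, -18, 0, 0]
    - [30, -22, 0, 0]

```text
time: 30.93
tool_pos: [0.6026, -0.234, 0.3195]
orientation: [[0.067, 0.998, 0.007], [0.998, -0.067, -0.004], [-0.003, 0.008, -1.0]]
contact_force: [-0.4, 1.0, -0.3]
gripper_width: 0.0597
finger_force: 0.0
```

Call:
play_rows:
  motion:
    - [30, -22, 0, 0]
    - [30, -22, 0, 0]
    - [30, -22, 0, 0]
    - [30, -22, 0, 0]
    - [30, -22, 0, 0]
    - [30, -22, 0, 0]
    - [0, 0, 0, 0]
    - [0, 0, 0, 0]

```text
time: 31.6
tool_pos: [0.4795, -0.0425, 0.3172]
orientation: [[0.062, 0.998, -0.0], [0.998, -0.062, 0.0], [0.0, -0.0, -1.0]]
contact_force: [0.3, -1.1, -0.1]
gripper_width: 0.0598
finger_force: 0.0
```

```bash
python3 - <<'E'
from h import *
d=get('top'); cv2.imwrite('pics/top1.png',cv2.resize(d['frame'][130:330,150:530,::-1],None,fx=2,fy=2)); np.savez('top1.npz',W=world(d),frame=d['frame'])
print(d['s']['tool_pos'],d['s']['time'],d['s']['contact_force'])
E
```

```text
[ 0.47951652 -0.04245589  0.31724235] 31.6 [ 0.26676916 -1.06153365 -0.14541181]
```

View pics/top1.png

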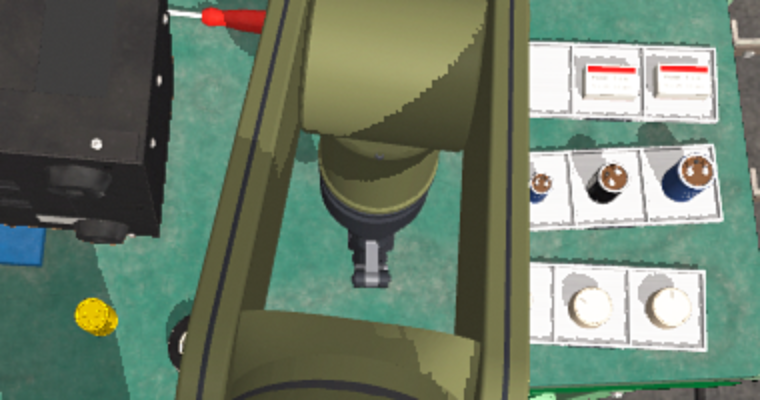

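The crop shows the carton (612,80), black cap (608,182) and big knob (590,308), all upright in the middle bays. The blue cap (541,185) is in its end bay, but the arm hides the small knob, so I'll check it with the wrist camera.

```bash
python3 - <<'E'
from h import *
d=get('wrist'); cv2.imwrite('pics/w4.png',d['frame'][...,::-1])
E
```

```text
(no output)
```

View pics/w4.png

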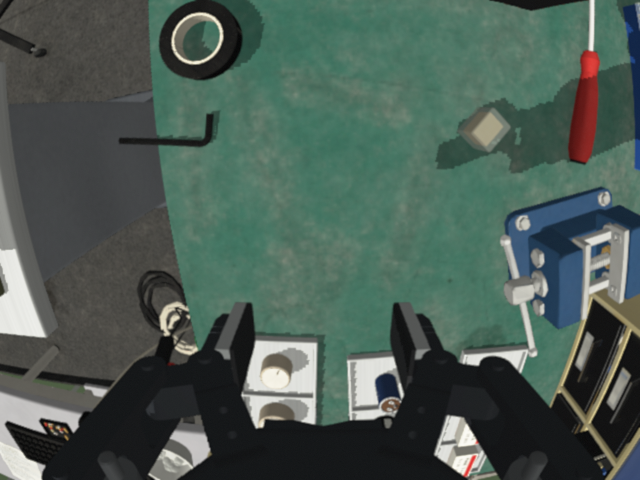

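The small knob (275,372) and blue cap (386,392) stand in their end bays. The tape and relay are undisturbed.

```bash
python3 -c "
from plant import bot
print(bot.hand_in())"
```

```text
the job is handed in; nothing more can be done
None
```

All five parts are standing in their assigned tray bays, the relay, tape roll and yellow look-alike were left alone, and the job was handed in at about 32 s of the 120 s allowed.

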